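# Open the tall parts box by its recessed paddle latch

### The arm

A 6-joint arm with a two-finger parallel gripper is mounted at the origin on the work surface. World frame = base frame: x ahead of the robot, y to its left, z up, the work surface at z = 0. Lengths are in m, angles in rad, forces in N, time in s.
With the tool pointing down it reaches from about 0.375 to 0.9 m from the base axis. Payload 3.1 kg.
Tool frame: the origin (TCP) lies between the finger pads; the fingertips stand 11 mm ahead of it and the grasp point (between the pads) lies 8 mm behind it; z points along the fingers, y is the line along which they close (so a half turn about z gives the same grasp; the last joint's range is limited). The gripper opens to 87 mm and grips with 3 to 60 N. Pads are 19 mm wide; open, the fingers measure 117 mm over their backs; the gripper's body (75 mm by 190 mm) begins 51 mm behind the grasp point.
Start: joints at [-1.306, 0.527, 1.433, -0, 1.181, -0.178], TCP at [0.268, -0.564, 0.234] pointing down, gripper open.
Joint ranges: [-3.08, 3.08], [-0.75, 2.2], [0.22, 2.44], [-1.43, 4.57], [0, 2.65], [-2.85, 2.85]. Speed limits (rad/s): [2.79, 2.79, 3.14, 3.14, 3.14, 3.14].

### API

Orientations are given as a unit quaternion [x, y, z, w].
In Python, from rig import robot gives the robot as it stands.
- The arm moves only by the tool move_arm, never from a script. Its argument "moves" is text: rows parted by semicolons, each of 7 numbers parted by spaces: the shift along the tool's x, y, z in units of 100 mm (1.0 is 100 mm), then the turn, a rotation vector about the tool's x, y, z in units of 90 degrees (1.0 is 90 degrees), then the opening, from 0 (shut) to 1 (fully open). A call has 1 to 12 rows; each row is the pose to reach, as a shift and turn from the pose commanded when the call began, along the tool's axes at that moment; what a row does not reach only later rows make up. A row lasts 1/10 s, in which the tool goes at most 50 mm and 8.59 degrees, less where a joint would pass 70% of its speed; a pose out of reach is approached as far as the arm can. A call with a number of a shift or a turn outside -1 to 1 is refused whole. A call with a gripper value outside its range is refused whole. The fingers move at their own pace and stop on an object; "squeeze" is the grip in N (left out, the last holds). Time passes only in rows, so rows that repeat a pose let the fingers close. It gives the time, the measured TCP pose, the force, the opening and the grip force at its end, in the units of the state.
- robot.get_obs(): the state, without advancing time (a new reading comes with each control period).
- robot.camera(name): name is "scene" or "top" or "wrist"; returns a dict with "image" (420x560x3 uint8, red, green, blue), "intrinsics" (3x3 intrinsics, pixels), "extrinsics" (4x4, takes a point from world to camera coordinates). Camera axes: x right, y up, looking along -z (the intrinsics and any distortion apply to the point x, -y, -z); pixel columns grow to the right and rows downward; lengths in m; the calibration is good to about 2 mm. The wrist camera is an equidistant fisheye: a pixel r from the principal point sees the ray r / f radians off the axis. A picture is of the moment at which its call begins. There is no depth.
- robot.hand_in(): hands the job in; it is judged then, once.
The state is a dict: "time": time; "q": joint angles; "joint_velocities": joint speeds; "joint_torque": joint torques, N m; "position": TCP position; "tool_rot": TCP orientation; "ft_force": force on the tool from outside, world axes, zero at the start; "moment": the same for the moment, N m; "grip_width": finger opening in m; "grip_force": force on a finger pad.
Only numpy, scipy, OpenCV 4.12 (cv2) and the standard library are available. Lean on these libraries where they do the work, as an engineer would, in place of code of your own. Each camera call takes 0.05 s, during which the arm holds its last target. There are 200 camera calls.

### The job

Two grey steel parts boxes stand on the panel builder's bench. Open the taller one: pull up the paddle handle sunk in its lid to trip the latch, go on pulling to raise the lid until it stands at least half-way to upright, then let go so that it stays open. Leave the lower box shut.

Things in the scene. Friction and masses are not known exactly. Their poses are not given: they have to be found in the camera images.
- tall_lip (a point): Centre of the paddle's grip lip on the TALL box: a level steel bar, 14 mm thick, 44 mm long along its y, flat ends free to pinch (it may pivot between the pads). Axes with the paddle down: x level, from the box's front to its rear hinge; z up; they turn with the paddle. Dish around it: 75 mm to either side, 35 mm in front, 75 mm behind, floor 43 mm below this point; lid top 8.5 mm above it.
- tall_paddle (a joint): Angle of the tall box's paddle to its lid, rad: 0 flush (start), 0.7 at its stop, lip up. The plate (32 mm wide, 6 mm thick) runs from the lip back to its pivot, a line along y, 60 mm behind the lip (+x) at the same height. Light spring: 1 to 2 N at the lip; springs back when let go. Latch is free above 0.4. Pulled on against its stop, it carries the lid up.
- tall_lid (a joint): Angle of the tall box's lid, rad: 0 shut (start), 1.5 fully open; its front edge swings up and back. Hinge line along y, 155 mm behind the lip's centre (+x) and 2 mm above it when shut. Stiff hinge: 6 to 14 N at the lip to raise it; it stays where it is left. The box, grey painted steel, fixed, is 220 mm front to back, 200 mm wide, 157 mm high.
- low_lid (a joint): Angle of the lid of the LOW box, rad: 0 shut, to be left shut. This box has the same plan, lid, dish and paddle as the tall one but is only 102 mm high; it stands beside the tall box, left or right of it, with a motor contactor standing on the rear of its lid.

How it is judged:
By the outcome, as a careful person would: the job done as asked, in the order asked, and still so for the second after the job is handed in, with the robot touching nothing.
It also fails if it takes over 38 s, if anything falls off the work surface, if the arm or the gripper's body presses on something with over 40 N, if the wrist force passes 120 N, or if a joint passes its speed limit or range.

## Working session

There is one attempt and no reset: what is moved stays moved. The work goes in short steps, Python scripts to look and compute and a tool call to move; the robot and the scene stay as the last step left them, time stands still between calls to the robot, and variables do not carry over. Pictures are saved under pics/ and viewed, at most 10 in all, crops included, and the job is handed in when it is done.

Besides the shell and the picture viewer there is one more tool, called after "Emit:" by a JSON object that holds its "fn" and its "kwargs", one argument or row to a line. move_arm: Moves the arm, as the interface text tells. Shifts and turns lie within -1 to 1; 1 stands for 100 mm of shift or 90 degrees of turn. Its arguments: {"type":"object","properties":{"moves":{"type":"string"},"squeeze":{"type":"number"}},"required":["moves"]}

```bash
ls; mkdir -p pics; python3 - <<'E'
from rig import robot
import cv2,numpy as np
o=robot.get_obs();print(o)
for n in("scene","top"):
    c=robot.camera(n);cv2.imwrite(f"pics/{n}0.png",c["image"][:,:,::-1]);np.savez(f"{n}.npz",K=c["intrinsics"],E=c["extrinsics"]);print(c["intrinsics"],c["extrinsics"],[k for k in c])
E
```

```text
pics
{'time': 0.0, 'q': array([-1.30550337e+00,  5.28484531e-01,  1.43392983e+00, -1.90842878e-05,
        1.18141108e+00, -1.78454772e-01]), 'joint_velocities': array([ 0.00110278,  0.00121239, -0.00096627, -0.00056286,  0.0018357 ,
        0.00059746]), 'joint_torque': array([-4.78717611e-04, -4.40041208e+01, -1.76592940e+01,  6.32319669e-02,
        5.83075953e-02, -1.83431403e-04]), 'position': array([ 0.26818209, -0.56372864,  0.23255159]), 'tool_rot': array([ 9.75485396e-01,  2.20061345e-01, -5.72730383e-05, -1.11495826e-03]), 'ft_force': array([1.19046914, 0.92832027, 0.14669864]), 'moment': array([-0.02363609, -0.03984357, -0.01265243]), 'grip_force': 0.0, 'grip_width': 0.08677364316833039}
[[517.51967933   0.         273.14117749]
 [  0.         517.51967933 202.81598209]
 [  0.           0.           1.        ]] [[ 0.21265034  0.97705869 -0.01166799 -0.10540032]
 [-0.60048852  0.14009383  0.78726568  0.22168178]
 [ 0.77083939 -0.16040582  0.61650353 -1.38431868]
 [ 0.          0.          0.          1.        ]] ['image', 'intrinsics', 'extrinsics']
[[452.93727511   0.         280.16703056]
 [  0.         452.93727511 213.88851577]
 [  0.           0.           1.        ]] [[ 0.00203876 -0.999935    0.01121749 -0.02968766]
 [ 0.99206669  0.00343247  0.12566584 -0.62726825]
 [-0.12569618  0.0108723   0.99200921 -0.77106591]
 [ 0.          0.          0.          1.        ]] ['image', 'intrinsics', 'extrinsics']
```

View pics/scene0.png

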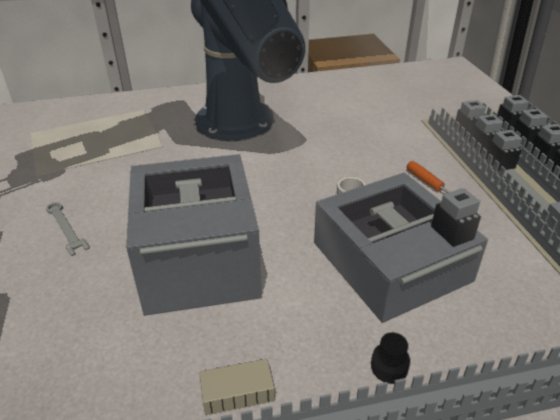

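View pics/top0.png

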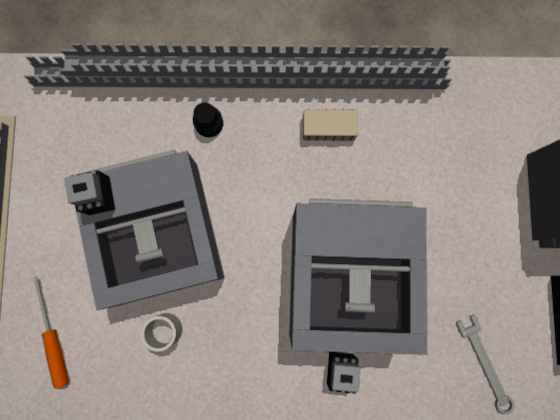

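The tall box is on the right in the top view: corners about (297,205), (427,208), (427,353) and (293,350), lip about (360,308). Its front faces the robot, and a contactor stands just in front of it at (345,375). I'll measure on an enlarged crop.

```bash
python3 - <<'E'
import cv2
i=cv2.imread("pics/top0.png")[195:360,285:435]
i=cv2.convertScaleAbs(cv2.resize(i,None,fx=3.6,fy=3.6,interpolation=cv2.INTER_CUBIC),alpha=1.6,beta=10)
cv2.imwrite("pics/crop0.png",i);print(i.shape)
E
```

```text
(594, 540, 3)
```

View pics/crop0.png

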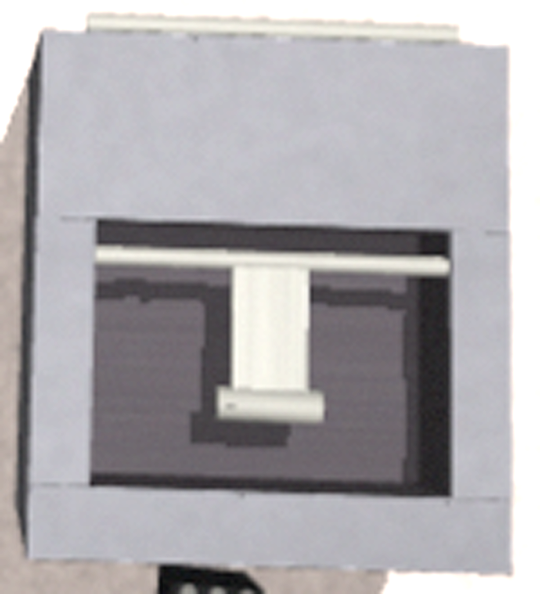

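The crop shows lid corners at (42,32), (508,46), (512,574) and (27,557), and a lip bar from (217,403) to (324,406).

```bash
cat > h.py <<'E'
import numpy as np
def bp(name,uv,z):
    d=np.load(name+".npz");K,E=d["K"],d["E"];R=E[:3,:3];o=-R.T@E[:3,3]
    p=np.linalg.solve(K,np.r_[uv,1.]);r=R.T@(p*[1,-1,-1])
    return o+r*(z-o[2])/r[2]
def proj(name,P):
    d=np.load(name+".npz");c=d["E"][:3,:3]@P+d["E"][:3,3];c=c*[1,-1,-1];return (d["K"]@c)[:2]/c[2]
E
python3 - <<'E'
from h import *
f=lambda u,v,z:bp("top",[285+(u+.5)/3.6-.5,195+(v+.5)/3.6-.5],z)
C=[f(*a,.157) for a in((42,32),(508,46),(512,574),(27,557))]
for a in C: print(a.round(4))
print([np.linalg.norm(C[i]-C[i-3]).round(4) for i in range(4)])
L,R=f(217,403,.1485),f(324,406,.1485);m=(L+R)/2
print("lip",L,R,m,np.linalg.norm(L-R))
x=(C[0]+C[1]-C[2]-C[3])[:2];y=(C[0]+C[3]-C[1]-C[2])[:2]
print("yaw",np.arctan2(x[1],x[0]),np.arctan2(-y[0],y[1]),"lipyaw",np.arctan2(-(L-R)[0],(L-R)[1]))
ctr=sum(C)/4;print(ctr)
print("scene proj lip ends",proj("scene",L),proj("scene",R))
E
```

```text
[ 0.6286 -0.0514  0.157 ]
[ 0.6233 -0.2505  0.157 ]
[ 0.4046 -0.2437  0.157 ]
[ 0.4113 -0.0447  0.157 ]
[np.float64(0.1992), np.float64(0.2188), np.float64(0.1991), np.float64(0.2174)]
lip [ 0.47269548 -0.12492277  0.1485    ] [ 0.47151084 -0.16991846  0.1485    ] [ 0.47210316 -0.14742062  0.1485    ] 0.04501127876609429
yaw -0.03083298987257992 -0.030236835431154945 lipyaw -0.02632184798358181
[ 0.51694124 -0.14759464  0.157     ]
scene proj lip ends [199.83324201 181.59826317] [173.95396943 184.65832354]
```

The sizes check out (199 x 218 mm lid, 45 mm lip), and the lip projects to the right place in the scene view. Lip centre is about (0.472, -0.1475, 0.1485), yaw -0.03. Next I lift, turn by 27° and start moving across.

Emit:
{"fn": "move_arm", "kwargs": {
  "moves": "0 0 -0.4 0 0 0.08 1; 0.15 -0.12 -0.7 0 0 0.16 1; 0.5 -0.4 -0.7 0 0 0.24 1; 0.8 -0.64 -0.7 0 0 0.301 1; 1 -0.79 -0.7 0 0 0.301 1; 1 -0.79 -0.7 0 0 0.301 1",
  "squeeze": 40
}}

```text
time: 0.7
position: [0.3258, -0.4464, 0.3033]
tool_rot: [1.0, -0.013, -0.0, -0.002]
ft_force: [0.2, 0.1, 0.3]
grip_width: 0.0873
grip_force: 0.0
```

```bash
cat > s.py <<'E'
from rig import robot
import numpy as np
from scipy.spatial.transform import Rotation as Ro
o=robot.get_obs();R=Ro.from_quat(o["tool_rot"]).as_matrix();L=np.array([.472,-.1475,.1485])
print("t",o["time"],"pos",o["position"].round(4),"f",o["ft_force"].round(1),"grip",o["grip_width"].round(4),o["grip_force"])
print("tool axes",R.round(3).tolist()); print("to lip from grasp pt, tool mm/100",(R.T@(L-(o["position"]-.008*R[:,2]))*10).round(3))
B=Ro.from_euler("z",-.03).as_matrix()@np.diag([1,-1,-1]);print("turn left",(Ro.from_matrix(R.T@B).as_rotvec()/(np.pi/2)).round(4))
E
python3 s.py
```

```text
Traceback (most recent call last):
  File "s.py", line 5, in <module>
    print("t",o["time"],"pos",o["position"].round(4),"f",o["ft_force"].round(1),"grip",o["grip_width"].round(4),o["grip_force"])
                                                                                       ^^^^^^^^^^^^^^^^^^^^^
AttributeError: 'float' object has no attribute 'round'
```

Emit:
{"fn": "move_arm", "kwargs": {
  "moves": "0.24 -0.4 0 0 0 0 1; 0.48 -0.8 0 0 0 0 1; 0.5 -1 0 0 0 0 1"
}}

```text
time: 1.0
position: [0.379, -0.3497, 0.3032]
tool_rot: [1.0, -0.013, 0.0, -0.001]
ft_force: [-0.6, 0.0, -0.0]
grip_width: 0.0867
grip_force: 0.0
```

Emit:
{"fn": "move_arm", "kwargs": {
  "moves": "0.24 -0.4 0 0 0 0 1; 0.48 -0.8 0 0 0 0 1; 0.5 -1 0 0 0 0 1"
}}

```text
time: 1.3
position: [0.432, -0.2515, 0.3034]
tool_rot: [1.0, -0.013, 0.0, -0.0]
ft_force: [-0.6, -0.7, 1.0]
grip_width: 0.0873
grip_force: 0.0
```

Emit:
{"fn": "move_arm", "kwargs": {
  "moves": "0.24 -0.4 0 0 0 0 1; 0.46 -0.8 0 0 0 0 1; 0.46 -0.95 0 0 0 0 1; 0.46 -0.95 0 0 0 0 1; 0.46 -0.95 0 0 0 0 1"
}}

```text
time: 1.8
position: [0.4788, -0.1606, 0.3034]
tool_rot: [1.0, -0.015, -0.0, 0.001]
ft_force: [-0.6, 0.4, 0.4]
grip_width: 0.0871
grip_force: 0.0
```

```bash
sed -i 's/o\["grip_width"\].round(4)/o["grip_width"]/' s.py; python3 s.py; python3 - <<'E'
from rig import robot
import cv2
cv2.imwrite("pics/w1.png",robot.camera("wrist")["image"][:,:,::-1])
E
```

```text
t 1.8 pos [ 0.4788 -0.1606  0.3034] f [-0.6  0.4  0.4] grip 0.08707297404557776 0.0
tool axes [[1.0, -0.029, -0.001], [-0.029, -1.0, -0.001], [-0.001, 0.001, -1.0]]
to lip from grasp pt, tool mm/100 [-0.071 -0.131  1.629]
turn left [0.0008 0.0004 0.0006]
```

View pics/w1.png

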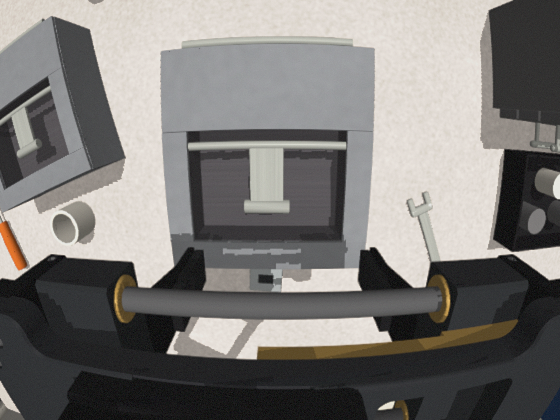

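The wrist view shows the tall box square to the gripper, with the lip bar at about (267,207). I descend in two stages, checking before the last one.

Emit:
{"fn": "move_arm", "kwargs": {
  "moves": "-0.07 -0.13 0.35 0 0 0 1; -0.07 -0.13 0.7 0 0 0 1; -0.07 -0.13 1 0 0 0 1; -0.07 -0.13 1 0 0 0 1; -0.07 -0.13 1 0 0 0 1"
}}

```text
time: 2.35
position: [0.4726, -0.1478, 0.2037]
tool_rot: [1.0, -0.016, -0.0, 0.0]
ft_force: [0.1, -0.2, 1.2]
grip_width: 0.0871
grip_force: 0.0
```

```bash
python3 s.py; python3 - <<'E'
from rig import robot
import cv2
cv2.imwrite("pics/w2.png",robot.camera("wrist")["image"][:,:,::-1])
E
```

```text
t 2.35 pos [ 0.4726 -0.1478  0.2037] f [ 0.1 -0.2  1.2] grip 0.08712041755646978 0.0
tool axes [[1.0, -0.031, -0.0], [-0.031, -1.0, -0.0], [-0.0, 0.0, -1.0]]
to lip from grasp pt, tool mm/100 [-0.006 -0.003  0.632]
turn left [ 0.0001  0.0003 -0.0007]
```

View pics/w2.png

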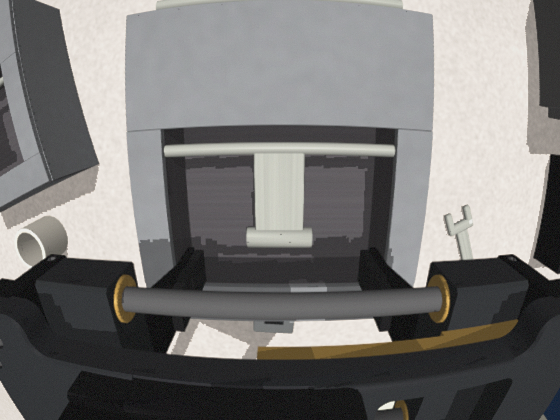

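The lip is at (279,238), centred between the fingertips at about (190,…) and (375,…). I descend 63 mm and then pinch.

Emit:
{"fn": "move_arm", "kwargs": {
  "moves": "0 0 0.2 0 0 0 1; 0 0 0.4 0 0 0 1; 0 0 0.55 0 0 0 1; 0 0 0.63 0 0 0 1; 0 0 0.63 0 0 0 1; 0 0 0.63 0 0 0 1"
}}

```text
time: 3.0
position: [0.4735, -0.147, 0.1416]
tool_rot: [1.0, -0.015, 0.001, 0.001]
ft_force: [0.3, 0.1, -0.3]
grip_width: 0.0869
grip_force: 0.0
```

Emit:
{"fn": "move_arm", "kwargs": {
  "moves": "0 0 0 0 0 0 0.3; 0 0 0 0 0 0 0.3; 0 0 0 0 0 0 0.3; 0 0 0 0 0 0 0.3; 0 0 0 0 0 0 0.3; 0 0 0 0 0 0 0.3; 0 0 0 0 0 0 0.3; 0 0 0 0 0 0 0.3",
  "squeeze": 40
}}

```text
time: 3.8
position: [0.4726, -0.1461, 0.1405]
tool_rot: [1.0, -0.015, -0.0, -0.0]
ft_force: [-0.6, 0.9, 0.2]
grip_width: 0.0436
grip_force: 40.0
```

```bash
python3 s.py; python3 - <<'E'
import numpy as np
# grasp-point shift (tool x fwd, tool z = -up), units 100mm
for th,p in [(0,.15),(0,.3),(0,.45),(0,.6),(0,.7)]+[(t,.7) for t in np.arange(.1,1.15,.1)]:
    v=np.array([-95-60*np.cos(p),-2+60*np.sin(p)]);c,s=np.cos(th),np.sin(th)
    w=np.array([c*v[0]+s*v[1],-s*v[0]+c*v[1]])-[-155,-2]
    print(round(th,2),p,(w*[.01,-.01]).round(3))
E
```

```text
t 3.8 pos [ 0.4726 -0.1461  0.1405] f [-0.6  0.9  0.2] grip 0.043559005871508516 40.00019397586584
tool axes [[1.0, -0.029, -0.0], [-0.029, -1.0, 0.0], [-0.0, -0.0, -1.0]]
to lip from grasp pt, tool mm/100 [-0.005  0.014  0.   ]
turn left [-0.0002  0.0001  0.0005]
0 0.15 [ 0.007 -0.09 ]
0 0.3 [ 0.027 -0.177]
0 0.45 [ 0.06  -0.261]
0 0.6 [ 0.105 -0.339]
0 0.7 [ 0.141 -0.387]
0.1 0.7 [ 0.185 -0.525]
0.2 0.7 [ 0.242 -0.659]
0.3 0.7 [ 0.312 -0.787]
0.4 0.7 [ 0.395 -0.906]
0.5 0.7 [ 0.489 -1.017]
0.6 0.7 [ 0.594 -1.118]
0.7 0.7 [ 0.709 -1.208]
0.8 0.7 [ 0.831 -1.286]
0.9 0.7 [ 0.961 -1.351]
1.0 0.7 [ 1.097 -1.404]
1.1 0.7 [ 1.238 -1.442]
```

The grip stopped at 43.6 mm, which is the lip's length. Now I pull the paddle up along its arc.

Emit:
{"fn": "move_arm", "kwargs": {
  "moves": "0.01 0 -0.09 0 0 0 0.3; 0.015 0 -0.13 0 0 0 0.3; 0.03 0 -0.18 0 0 0 0.3; 0.045 0 -0.22 0 0 0 0.3; 0.06 0 -0.26 0 0 0 0.3; 0.08 0 -0.3 0 0 0 0.3; 0.105 0 -0.34 0 0 0 0.3; 0.14 0 -0.385 0 0 0 0.3; 0.14 0 -0.385 0 0 0 0.3; 0.14 0 -0.385 0 0 0 0.3"
}}

```text
time: 4.8
position: [0.4859, -0.1465, 0.1791]
tool_rot: [1.0, -0.014, -0.001, -0.0]
ft_force: [-4.3, -0.9, -2.8]
grip_width: 0.0434
grip_force: 40.0
```

```bash
python3 s.py
```

```text
t 4.8 pos [ 0.4859 -0.1465  0.1791] f [-4.3 -0.9 -2.8] grip 0.0434331758335242 39.99928378500044
tool axes [[1.0, -0.029, -0.002], [-0.029, -1.0, 0.0], [-0.002, -0.0, -1.0]]
to lip from grasp pt, tool mm/100 [-0.138  0.014  0.386]
turn left [-0.0002  0.0011  0.0009]
```

The paddle is near its stop with small forces. Now I raise the lid along its arc.

Emit:
{"fn": "move_arm", "kwargs": {
  "moves": "0.02 0 -0.07 0 0 0 0.3; 0.045 0 -0.14 0 0 0 0.3; 0.07 0 -0.205 0 0 0 0.3; 0.1 0 -0.27 0 0 0 0.3; 0.13 0 -0.335 0 0 0 0.3; 0.17 0 -0.4 0 0 0 0.3; 0.21 0 -0.46 0 0 0 0.3; 0.255 0 -0.52 0 0 0 0.3; 0.255 0 -0.52 0 0 0 0.3"
}}

```text
time: 5.7
position: [0.5116, -0.1472, 0.2321]
tool_rot: [1.0, -0.014, -0.001, -0.0]
ft_force: [-4.2, -0.1, -7.1]
grip_width: 0.0434
grip_force: 40.0
```

```bash
python3 s.py; python3 - <<'E'
from rig import robot
import cv2
cv2.imwrite("pics/s3.png",robot.camera("scene")["image"][:,:,::-1])
E
```

```text
t 5.7 pos [ 0.5116 -0.1472  0.2321] f [-4.2 -0.1 -7.1] grip 0.043389200979486356 39.99850630760193
tool axes [[1.0, -0.028, -0.002], [-0.028, -1.0, 0.0], [-0.002, -0.0, -1.0]]
to lip from grasp pt, tool mm/100 [-0.394  0.014  0.917]
turn left [-0.0001  0.0012  0.0011]
```

View pics/s3.png

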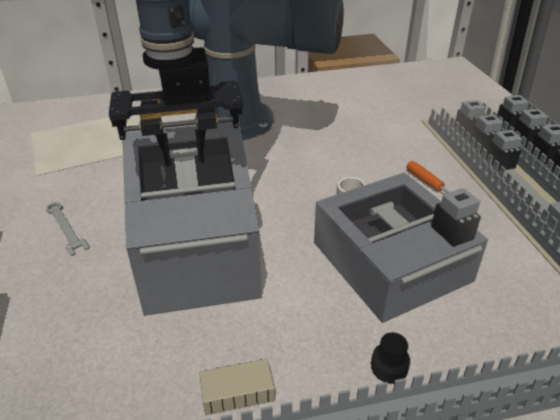

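The lid is coming up cleanly with the paddle, at about 0.4 rad. I go on to about 1.05 rad.

Emit:
{"fn": "move_arm", "kwargs": {
  "moves": "0.045 0 -0.055 0 0 0 0.3; 0.095 0 -0.11 0 0 0 0.3; 0.145 0 -0.16 0 0 0 0.3; 0.2 0 -0.21 0 0 0 0.3; 0.255 0 -0.255 0 0 0 0.3; 0.315 0 -0.3 0 0 0 0.3; 0.375 0 -0.34 0 0 0 0.3; 0.435 0 -0.38 0 0 0 0.3; 0.5 0 -0.415 0 0 0 0.3; 0.565 0 -0.445 0 0 0 0.3; 0.63 0 -0.475 0 0 0 0.3; 0.7 0 -0.5 0 0 0 0.3"
}}

```text
time: 6.95
position: [0.5782, -0.1493, 0.2822]
tool_rot: [1.0, -0.014, -0.005, -0.0]
ft_force: [-12.0, -1.2, -2.9]
grip_width: 0.0432
grip_force: 40.0
```

Emit:
{"fn": "move_arm", "kwargs": {
  "moves": "0.07 0 -0.02 0 0 0 0.3; 0.07 0 -0.02 0 0 0 0.3; 0.07 0 -0.02 0 0 0 0.3"
}}

```text
time: 7.25
position: [0.587, -0.1495, 0.2854]
tool_rot: [1.0, -0.014, -0.002, 0.0]
ft_force: [-9.3, -1.0, -0.2]
grip_width: 0.0429
grip_force: 40.0
```

```bash
python3 s.py; python3 - <<'E'
from rig import robot
import cv2
cv2.imwrite("pics/s4.png",robot.camera("scene")["image"][:,:,::-1])
E
```

```text
t 7.25 pos [ 0.587  -0.1495  0.2854] f [-9.3 -1.  -0.2] grip 0.042937814571116166 39.99600291252136
tool axes [[1.0, -0.029, -0.004], [-0.029, -1.0, -0.0], [-0.004, 0.0, -1.0]]
to lip from grasp pt, tool mm/100 [-1.145  0.012  1.453]
turn left [0.0003 0.0026 0.0008]
```

View pics/s4.png

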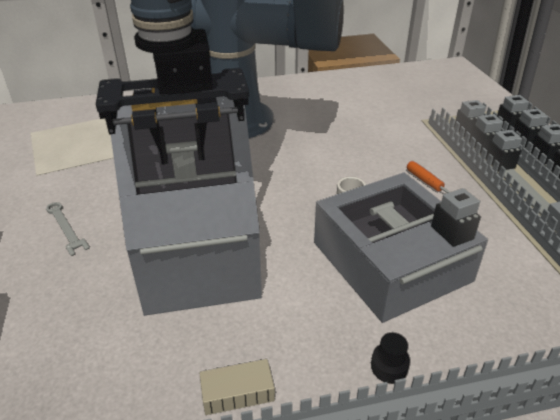

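Everything looks consistent. Before letting go I check the lid angle by projecting the paddle rod's ends for several angles.

```bash
python3 - <<'E'
from h import *
c0,s0=np.cos(-.03),np.sin(-.03);B=np.array([[c0,-s0,0],[s0,c0,0],[0,0,1]])
L=np.array([.472,-.1475,.1485])
for th in(.4,.6,.8,.9,1.0,1.1):
    r=[]
    for P in((.06,.075,0),(.06,-.075,0),(.075,0.075,.0085),(-.063,.1,.0085),(-.063,-.1,.0085)):
        v=np.array(P)-[.155,0,.002];c,s=np.cos(th),np.sin(th)
        w=np.array([c*v[0]+s*v[2],v[1],-s*v[0]+c*v[2]])+[.155,0,.002]
        r.append(proj("scene",L+B@w).round(0).tolist())
    print(th,r)
E
```

```text
0.4 [[233.0, 183.0], [139.0, 194.0], [234.0, 188.0], [238.0, 118.0], [119.0, 130.0]]
0.6 [[233.0, 177.0], [137.0, 188.0], [234.0, 184.0], [238.0, 105.0], [114.0, 117.0]]
0.8 [[233.0, 174.0], [135.0, 185.0], [235.0, 183.0], [239.0, 94.0], [109.0, 107.0]]
0.9 [[234.0, 173.0], [134.0, 184.0], [235.0, 182.0], [240.0, 91.0], [106.0, 103.0]]
1.0 [[234.0, 173.0], [133.0, 184.0], [236.0, 183.0], [242.0, 89.0], [103.0, 102.0]]
1.1 [[235.0, 173.0], [133.0, 185.0], [236.0, 184.0], [243.0, 88.0], [101.0, 101.0]]
```

The rod's position fits but barely changes with angle. The gripper path implies about 1.05 rad. I release, then retreat straight up.

Emit:
{"fn": "move_arm", "kwargs": {
  "moves": "0 0 0 0 0 0 1; 0 0 0 0 0 0 1; 0 0 0 0 0 0 1; 0 0 0 0 0 0 1; 0 0 0 0 0 0 1; 0 0 0 0 0 0 1; 0 0 0 0 0 0 1; 0 0 -0.15 0 0 0 1; 0 0 -0.4 0 0 0 1; 0 0 -0.7 0 0 0 1; 0 0 -1 0 0 0 1; 0 0 -1 0 0 0 1"
}}

```text
time: 8.5
position: [0.5913, -0.1506, 0.3881]
tool_rot: [1.0, -0.014, 0.005, 0.002]
ft_force: [0.1, 0.3, -0.4]
grip_width: 0.087
grip_force: 0.0
```

Emit:
{"fn": "move_arm", "kwargs": {
  "moves": "-0.3 0 -0.25 0 0 0 1; -0.6 0 -0.5 0 0 0 1; -1 0 -0.5 0 0 0 1; -1 0 -0.5 0 0 0 1; -1 0 -0.5 0 0 0 1"
}}

```text
time: 9.0
position: [0.4885, -0.1466, 0.4327]
tool_rot: [1.0, -0.015, 0.0, -0.0]
ft_force: [0.1, -0.3, -0.3]
grip_width: 0.0872
grip_force: 0.0
```

```bash
python3 s.py; python3 - <<'E'
from rig import robot
import cv2
cv2.imwrite("pics/s5.png",robot.camera("scene")["image"][:,:,::-1])
E
```

```text
t 9.0 pos [ 0.4885 -0.1466  0.4327] f [ 0.1 -0.3 -0.3] grip 0.08715430500596016 0.0
tool axes [[1.0, -0.03, 0.0], [-0.03, -1.0, 0.0], [0.0, -0.0, -1.0]]
to lip from grasp pt, tool mm/100 [-0.165  0.014  2.922]
turn left [-0.0002 -0.      0.0001]
```

View pics/s5.png

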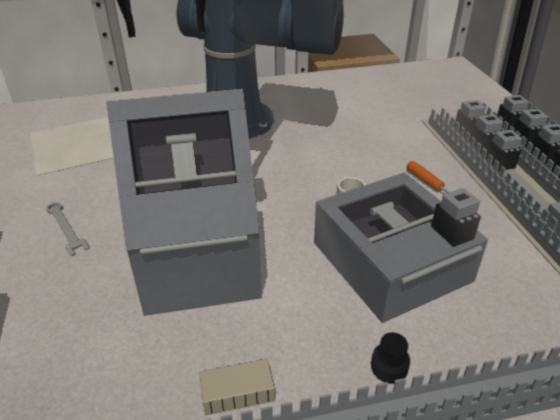

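The lid stays open and the low box is untouched. Its corners, about (243,94) and (110,103), suggest only about 0.8 rad though, so I move the arm aside and check from the top camera.

Emit:
{"fn": "move_arm", "kwargs": {
  "moves": "0 0.4 0 0 0 0 1; 0 0.8 0 0 0 0 1; 0 1 0 0 0 0 1"
}}

```text
time: 9.35
position: [0.4873, -0.2498, 0.4318]
tool_rot: [1.0, -0.015, -0.0, 0.0]
ft_force: [-0.5, 0.6, -0.8]
grip_width: 0.0867
grip_force: 0.0
```

Emit:
{"fn": "move_arm", "kwargs": {
  "moves": "-0.2 0.4 0 0 0 0 1; -0.4 0.8 0 0 0 0 1; -0.5 1 0 0 0 0 1"
}}

```text
time: 9.65
position: [0.4329, -0.3488, 0.4316]
tool_rot: [1.0, -0.016, -0.001, 0.0]
ft_force: [-0.2, -0.2, 0.3]
grip_width: 0.0874
grip_force: 0.0
```

Emit:
{"fn": "move_arm", "kwargs": {
  "moves": "-0.2 0.4 0 0 0 0 1; -0.4 0.8 0 0 0 0 1; -0.5 1 0 0 0 0 1; -0.5 1 0 0 0 0 1"
}}

```text
time: 10.05
position: [0.3796, -0.4474, 0.4311]
tool_rot: [1.0, -0.017, -0.001, -0.0]
ft_force: [0.1, 0.3, -0.3]
grip_width: 0.0871
grip_force: 0.0
```

```bash
python3 - <<'E'
from h import *
from rig import robot
import cv2
t=robot.camera("top")["image"][:,:,::-1];cv2.imwrite("pics/t6.png",t)
s=cv2.imread("pics/s5.png")
a=cv2.resize(t[150:360,250:460],(390,390),interpolation=cv2.INTER_CUBIC);b=cv2.resize(s[80:290,80:290],(390,390),interpolation=cv2.INTER_CUBIC)
cv2.imwrite("pics/both.png",cv2.convertScaleAbs(np.hstack([a,b]),alpha=1.5))
c0,s0=np.cos(-.03),np.sin(-.03);B=np.array([[c0,-s0,0],[s0,c0,0],[0,0,1]])
L=np.array([.472,-.1475,.1485]);k=390/210
print("outer front corners L,R (crop px) top | scene ; rod ends")
for th in(.6,.7,.8,.9,1.0,1.1):
    r=[]
    for n,o,dx in(("top",(250,150),0),("scene",(80,80),390)):
      for P in((-.064,.1,.0085),(-.064,-.1,.0085),(.06,.075,0),(.06,-.075,0)):
        v=np.array(P)-[.155,0,.002];c,s_=np.cos(th),np.sin(th)
        w=np.array([c*v[0]+s_*v[2],v[1],-s_*v[0]+c*v[2]])+[.155,0,.002]
        r.append(((proj(n,L+B@w)-o)*k+[dx,0]).round().astype(int).tolist())
    print(th,r)
E
python3 s.py
```

```text
outer front corners L,R (crop px) top | scene ; rod ends
0.6 [[88, 337], [393, 346], [120, 193], [316, 200], [683, 45], [453, 67], [674, 181], [496, 201]]
0.7 [[90, 318], [403, 328], [121, 185], [320, 192], [684, 34], [448, 57], [674, 177], [494, 198]]
0.8 [[92, 296], [413, 306], [122, 176], [323, 183], [686, 26], [443, 48], [675, 174], [492, 195]]
0.9 [[94, 269], [422, 280], [123, 166], [325, 173], [688, 19], [438, 42], [675, 173], [491, 194]]
1.0 [[96, 239], [431, 250], [124, 156], [328, 162], [690, 15], [433, 39], [676, 172], [489, 194]]
1.1 [[98, 206], [438, 217], [125, 144], [330, 151], [693, 13], [428, 38], [677, 173], [488, 195]]
t 10.1 pos [ 0.3805 -0.4454  0.4313] f [ 0.3  1.  -0. ] grip 0.08708094730224177 0.0
tool axes [[1.0, -0.031, -0.001], [-0.031, -1.0, 0.002], [-0.001, -0.002, -1.0]]
to lip from grasp pt, tool mm/100 [ 0.823 -3.     2.915]
turn left [-0.0014  0.0004 -0.0008]
```

View pics/both.png

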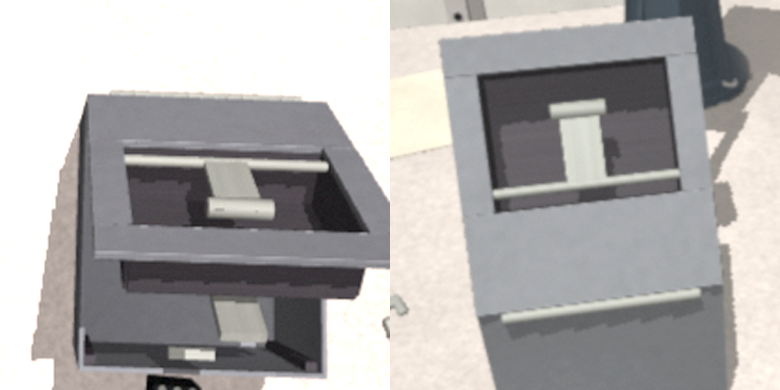

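In the top view the lid's front corner at (97,252) and the rod end at (125,160) put the lid at about 0.96 rad, past the half-way angle of 0.785. The paddle has sprung back and the arm is clear, so I hand in.

```bash
python3 -c "
from rig import robot
print(robot.hand_in())"
```

```text
the job is handed in; nothing more can be done
None
```

The tall box's lid is open at about 0.96 rad (55°) and staying there, its paddle has sprung back, the low box was left shut, and the job was handed in at about 10 s.

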